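# Drive the worn bush out of a print roller

### The arm

A 7-joint arm with a two-finger parallel gripper is mounted at the origin on the work surface. World frame = base frame: x ahead of the robot, y to its left, z up, the work surface at z = 0. Lengths are in m, angles in rad, forces in N, time in s.
With the tool pointing down it reaches from about 0.425 to 0.825 m from the base axis. Payload 3.6 kg.
Tool frame: the origin (TCP) lies at the very end of the fingers, on their centre line; the grasp point (between the pads) lies behind it (hold_point_z is the z of the grasp point in the tool frame, in m); z points along the fingers, y is the line along which they close (so a half turn about z gives the same grasp; the last joint's range is limited). The gripper opens to 85 mm and grips with 20 to 120 N. Pads are 22 mm wide; open, the fingers measure 114 mm over their backs; the gripper's body (76 mm by 85 mm) begins 54 mm behind the grasp point. The pads swing forward as they close: fully open they stand 13 mm farther back than shut.
Start: joints at [-1.226, 0.615, -0.013, 1.423, 0.008, 1.103, -0.04], TCP at [0.236, 0.606, 0.231] pointing down, gripper open.
Joint ranges: [-3.12, 3.12], [-0.3, 2.06], [-1.34, 1.32], [0.26, 2.42], [-1.36, 4.5], [0.01, 1.98], [-2.84, 2.84]. Speed limits (rad/s): [2.79, 2.79, 3.14, 3.14, 3.14, 3.14, 3.14].

### API

Orientations are given as a unit quaternion [x, y, z, w].
In Python, from plant import state, snapshot, finish_job, hold_point_z gives the robot as it stands. The module is installed in compiled form; this text tells all that it offers.
- The arm moves only by the shell command python3 -m crank 'ROWS'. ROWS is JSON, a list of rows, each a list of 7 numbers: the turn, a rotation vector about the tool's x, y, z in degrees, then the shift along the tool's x, y, z in cm, then the opening, from -1 (shut) to 1 (fully open). A call has exactly 5 rows; each row shifts and turns the commanded pose from where the row before left it, along the tool's axes as they then stand; what a row does not reach is not made up. A row lasts 1/8 s, in which the tool goes at most 62.5 mm and 10.7 degrees, less where a joint would pass 70% of its speed; a pose out of reach is approached as far as the arm can. A call is refused whole if a number of a shift passes 6.25 or a number of a turn 10.7, either way. A call with a gripper value outside its range is refused whole. The fingers move at their own pace and stop on an object; the grip force is fixed at half the most. Time passes only in rows, so rows that do not move let the fingers close, or fill a call up. It gives the time, the measured TCP pose, the force, the opening and the grip force at its end, in the units of the state.
- state(): the state, without advancing time (a new reading comes with each control period).
- snapshot(name): name is "side" or "top"; returns a dict with "pixels" (400x640x3 uint8, blue, green, red), "intrinsics" (3x3 intrinsics, pixels), "T" (4x4, takes a point from camera to world coordinates). Camera axes: x right, y up, looking along -z (the intrinsics and any distortion apply to the point x, -y, -z); pixel columns grow to the right and rows downward; lengths in m; the calibration is good to about 2 mm. A picture is of the moment at which its call begins. There is no depth.
- finish_job(): hands the job in; it is judged then, once.
The state is a dict: "time_s": time; "qpos": joint angles; "joint_velocities": joint speeds; "joint_efforts": joint torques, N m; "tcp_pos": TCP position; "ee_rot": TCP orientation; "force": force on the tool from outside, world axes, zero at the start; "ft_torque": the same for the moment, N m; "gripper_width": finger opening in m; "grip_force": force on a finger pad.
Only numpy, scipy, OpenCV 4.12 (cv2) and the standard library are available. Lean on these libraries where they do the work, as an engineer would, in place of code of your own. Each camera call takes 0.05 s, during which the arm holds its last target. There are 200 camera calls.

### The job

The ink roller is clamped in the wooden cradle: slide the steel shutter fully aside to uncover its bore and leave it open, then take the drift rod from its rest and, pushing with it through the uncovered bore, drive the tight flanged bush right out of the other end into the catch tray. Leave the bush lying in the tray and lay the rod back in the two V-notches of its rest as it lay before. Do not knock over or push about the jars, the squeeze bottle or the tape roll.

Things in the scene. Friction and masses are not known exactly. Their poses are not given: they have to be found in the camera images.
- fixture: Cradle with a black roller, fixed to the bench. Origin: on the bench under the roller's middle; z up, y along the level bore: shuttered entry at +y, exit and catch tray at -y. Wooden base x -55 to 65, y -178 to 72 mm. Roller 70 mm dia, y -50 to 50, clamp straps up to z 117 mm; its aluminium core ends at y -52 and 52. Bore axis x 0, z 78 mm.
- bore_entry (a point): Centre of the bore's mouth on the shutter side; axes as the cradle's, drive towards -y. Bore 32 mm dia, 104 mm long, straight through. Around the shutter stands an aluminium guide frame: y 56 to 64, x -38 to 98 mm in the cradle's frame, top at z 108 mm; its clear opening is x -32 to 92, z 50 to 103 mm.
- bore_exit (a point): Centre of the bore's other mouth, on the tray side; axes as the cradle's.
- tray_floor (a point): Middle of the steel catch tray's floor, 50 mm above the bench; axes as the cradle's. Inside, the tray is 62 mm wide (x) and 120 mm long (y), starting just under the bore's exit; side walls stand 24 mm above the floor, the end wall 30 mm.
- shutter_grip (a point): Black post on the shutter, to pinch or push: 14 x 14 mm, 40 mm tall; this point lies 14 mm under its top (top at z 110 mm) and 30.5 mm out (+y) from the bore's mouth. The shutter is a steel plate 46 mm wide, 48 mm tall, 5 mm thick across the mouth; a small ledge at the post's foot joins them. Axes as the cradle's.
- shutter (a joint): How far the shutter has slid, m: 0 shut over the bore, 0.060 fully open at its stop. It slides along the cradle's +x with its post, takes about 2 N and stays where it is left.
- bush_center (a point): Brass bush stuck in the bore; point: middle of its length, on its axis; y along it. Body 31 mm dia, 70 mm long; flange 42 mm dia, 6 mm thick at the -y end, 2 to 12 mm out of the exit. Its flat plain end, the one to push, is 38 mm towards +y; the rod cannot pass through. About 0.15 kg; takes roughly 7 to 13 N to push, and is loose for the last 15 mm.
- rod_grip (a point): Drift rod, 195 mm long, 0.28 kg: round handle 28 mm dia, 65 mm long, then a round shank 18 mm dia, 130 mm long. This point is on its axis in the handle, 17.5 mm from the shank, near its balance: the place to pinch it. x axis along the rod towards the shank's tip, 147.5 mm away. It lies level in its rest, axis 62 mm above the bench.
- rod_tip (a point): Centre of the flat end of the drift rod's shank; x axis along the rod, outwards.
- rest_mid (a point): Rod rest fixed to the bench: base 170 x 70 x 10 mm, two 45-degree V-notches, each 14 mm long, arms 25 mm to each side, up to z 70 mm. Point: 62 mm above the bench, where the rod's mid-length lies when home (rod_grip 50 mm towards -x, tip 97.5 mm towards +x, give or take 4). x along the notches; handle notch (deeper) at x -78 mm, shank notch at 62.
- white_jar: white paint jar, 72 mm dia, 85 mm tall, standing behind the cradle; bystander; origin under its centre.
- tape_roll: roll of paper tape lying flat, 90 mm outside dia, 24 mm tall, on the robot's side of the cradle; bystander; origin under its centre.
- ink_bottle: clear squeeze bottle, 48 mm dia, 100 mm tall, standing beyond the rod rest; bystander; origin under its centre.
- blue_jar: blue paint jar, 70 mm dia, 90 mm tall, left on the bench; bystander; origin under its centre.
Things that resemble listed ones, but are neither listed nor needed, are in the scene too. What is shaped like the part that bears rod_grip but yellow is not meant.

How it is judged:
On the way, in this order (a step that is already met when the one before it is completed fails the run):
1. the shutter is slid aside, at least 50 mm (value of joint shutter above 0.05 m), for 0.1 s.
2. the drift rod's tip is inside the bore from the shutter side, with the bush still in the bore (y of rod_tip in the frame of fixture between -0.04 and 0.045 m and x of rod_tip in the frame of fixture between -0.012 and 0.012 m and z of rod_tip in the frame of fixture between 0.064 and 0.092 m and y of bush_center in the frame of fixture above -0.08 m), for 0.1 s.
3. the bush is pushed clear of the bore by the rod into the tray (y of bush_center in the frame of fixture between -0.15 and -0.085 m and x of bush_center in the frame of fixture between -0.03 and 0.03 m and z of bush_center in the frame of fixture between 0.06 and 0.082 m and y of rod_tip in the frame of fixture between -0.09 and 0.045 m and x of rod_tip in the frame of fixture between -0.015 and 0.015 m), for 0.05 s.
At the end, for the whole second after the job is handed in: Bush at rest in the tray, its centre 85 to 150 mm from the roller's middle; shutter open 45 mm or more; rod at rest in both V-notches as it lay at first: within 8 mm of the notch line and about 8 mm of its home height, rod_grip within 75 mm of rest_mid (y of bush_center in the frame of fixture between -0.15 and -0.085 m and x of bush_center in the frame of fixture between -0.03 and 0.03 m and z of bush_center in the frame of fixture between 0.06 and 0.082 m and value of joint shutter above 0.045 m and linear speed of each of bush, rod below 0.02 m/s and horizontal distance between rod_grip and rest_mid below 0.075 m and y of rod_tip in the frame of rest_mid between -0.008 and 0.008 m and y of rod_grip in the frame of rest_mid between -0.008 and 0.008 m and z of rod_tip in the frame of rest_mid between -0.01 and 0.01 m and z of rod_grip in the frame of rest_mid between -0.006 and 0.008 m); the robot touches nothing.
It fails at once if a jar, the squeeze bottle or the tape roll is shifted by more than 40 mm (distance of any of white_jar, tape_roll, ink_bottle, blue_jar from where it was at the start of the episode above 0.04 m).
It fails at once if a jar, the squeeze bottle or the tape roll is tipped over (angle between any of white_jar, tape_roll, ink_bottle, blue_jar's own z axis and vertical above 0.5 rad).
It also fails if it takes over 72 s, if anything falls off the work surface, if the arm or the gripper's body presses on something with over 40 N, if the wrist force passes 120 N, or if a joint passes its speed limit or range.

## Working session

There is one attempt and no reset: what is moved stays moved. The work goes in short steps, Python scripts to look and compute and a shell command to move; the robot and the scene stay as the last step left them, time stands still between calls to the robot, and variables do not carry over. Pictures are saved under pics/ and viewed, at most 10 in all, crops included, and the job is handed in when it is done.

```bash
mkdir -p pics; cat > h.py <<'E'
import numpy as np, cv2
from plant import state, snapshot, hold_point_z
def load(n):
    d=np.load(f'{n}.npz'); return d['p'],d['K'],d['T']
def grab(n,png):
    s=snapshot(n); np.savez(f'{n}.npz',p=s['pixels'],K=s['intrinsics'],T=s['T']); cv2.imwrite(f'pics/{png}.png',s['pixels']); return s
def ray(n,uv):
    p,K,T=load(n); v=np.linalg.inv(K)@[uv[0],uv[1],1]; d=T[:3,:3]@[v[0],-v[1],-v[2]]; return T[:3,3],d/np.linalg.norm(d)
def onz(n,uv,z):
    o,d=ray(n,uv); return o+d*(z-o[2])/d[2]
def proj(n,P):
    p,K,T=load(n); c=T[:3,:3].T@(np.array(P)-T[:3,3]); q=K@[c[0],-c[1],-c[2]]; return q[:2]/q[2]
def tri(a,b):
    o1,d1=ray('side',a);o2,d2=ray('top',b)
    A=np.c_[d1,-d2]; t=np.linalg.lstsq(A,o2-o1,rcond=None)[0]
    p,q=o1+t[0]*d1,o2+t[1]*d2; return (p+q)/2,np.linalg.norm(p-q)
E
python3 - <<'E'
from h import *
np.set_printoptions(precision=4,suppress=True)
for n in('side','top'):
    s=grab(n,n+'0'); print(s.keys(),s['intrinsics'],s['T'])
print(state(),hold_point_z if not callable(hold_point_z) else hold_point_z())
E
```

```text
dict_keys(['pixels', 'intrinsics', 'T']) [[494.2256   0.     324.5554]
 [  0.     494.2256 201.5665]
 [  0.       0.       1.    ]] [[ 0.9765  0.1727 -0.1292  0.2092]
 [-0.2152  0.7427 -0.634  -1.432 ]
 [-0.0135  0.6469  0.7624  1.6438]
 [ 0.      0.      0.      1.    ]]
dict_keys(['pixels', 'intrinsics', 'T']) [[371.1153   0.     320.1581]
 [  0.     371.1153 201.5266]
 [  0.       0.       1.    ]] [[ 0.0025  0.9858 -0.1678  0.2664]
 [-1.      0.0033  0.0047 -0.1035]
 [ 0.0052  0.1678  0.9858  1.3273]
 [ 0.      0.      0.      1.    ]]
{'time_s': 0.1, 'qpos': array([-1.2265,  0.6158, -0.0126,  1.4248,  0.0081,  1.1034, -0.0404]), 'joint_velocities': array([ 0.0003,  0.    , -0.0006, -0.0043, -0.    , -0.    , -0.0014]), 'joint_efforts': array([  0.0012, -47.0383,   0.2602, -17.1572,   0.0101,   0.0058,
         0.    ]), 'tcp_pos': array([0.2353, 0.6052, 0.2302]), 'ee_rot': array([ 0.1843,  0.9829, -0.0011, -0.0002]), 'force': array([0.2159, 0.5128, 0.3426]), 'ft_torque': array([-0.0385, -0.0145,  0.011 ]), 'grip_force': 0.0, 'gripper_width': 0.08514959220251767} -0.0187
```

View pics/side0.png

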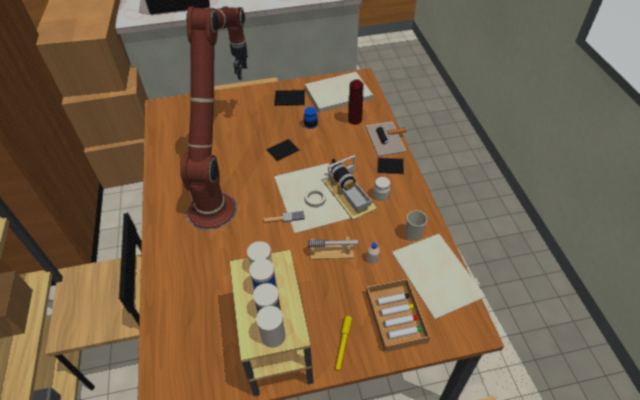

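View pics/top0.png

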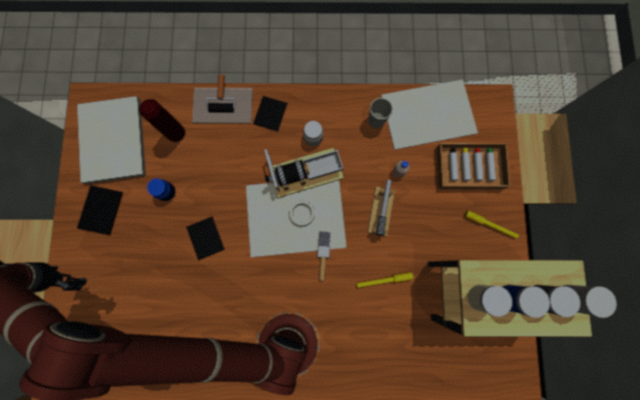

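The top view shows the cradle at about (305,172), with its shutter frame at (270,170). The grey rod in its rest is at (382,210), the tape at (302,214), the white jar at (313,131), the bottle at (402,168) and the blue jar at (160,189). There are two yellow rods, at (385,281) and (491,225). The grey rod on the wooden rest is the one meant, since yellow is excluded. I'll confirm that in enlarged crops.

```bash
python3 - <<'E'
from h import *
t=load('top')[0]; s=load('side')[0]
a=cv2.resize(t[140:245,255:415],None,fx=5,fy=5,interpolation=cv2.INTER_CUBIC)
cv2.imwrite('pics/ctop.png',a)
b=cv2.resize(s[145:270,295:405],None,fx=4.8,fy=4.8,interpolation=cv2.INTER_CUBIC)
cv2.imwrite('pics/cside.png',b); print(a.shape,b.shape)
E
```

```text
(525, 800, 3) (600, 528, 3)
```

View pics/ctop.png

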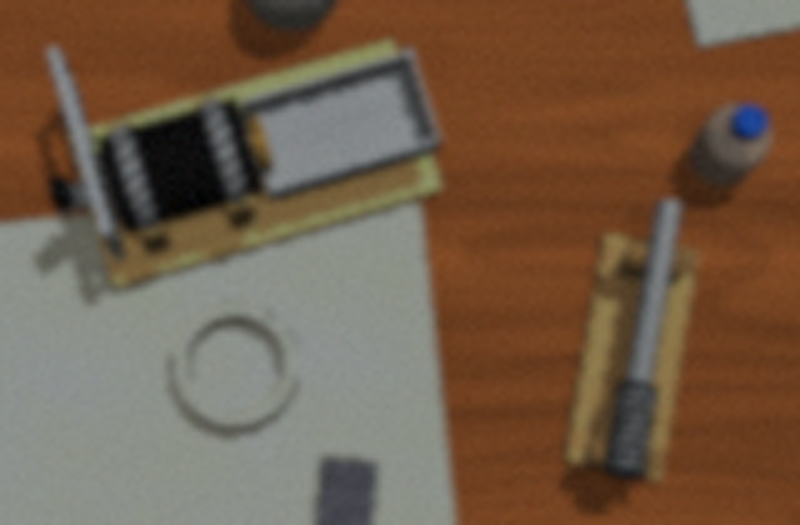

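View pics/cside.png

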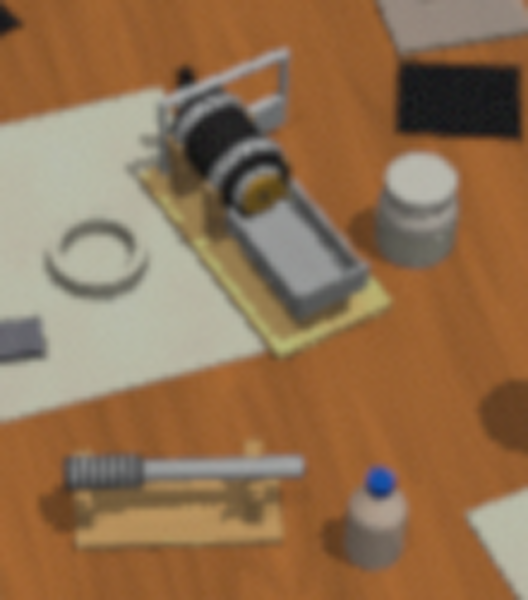

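The crops confirm it: the grey steel rod with a ribbed dark handle lies in the wooden rest, with its handle at (627,430) and tip at (670,203) in the top crop. The cradle's frame bar runs from (52,48) to (113,245), the post is at (65,190) and the tray is on the right. The shutter opens away from the robot (world +x). Next come larger crops to pick precise points.

```bash
python3 - <<'E'
from h import *
t=load('top')[0]; s=load('side')[0]
def crop(im,u0,v0,w,h,f,name):
    a=cv2.resize(im[v0:v0+h,u0:u0+w],None,fx=f,fy=f,interpolation=cv2.INTER_CUBIC)
    a=cv2.convertScaleAbs(a,alpha=1.2,beta=15)
    for i in range(0,w,10): cv2.putText(a,str(u0+i),(i*f,10),0,.35,(0,255,0)); cv2.line(a,(int(i*f+f/2),0),(int(i*f+f/2),h*f),(0,255,0),1) 
    for i in range(0,h,10): cv2.putText(a,str(v0+i),(0,int(i*f+f/2)),0,.35,(0,255,0)); cv2.line(a,(0,int(i*f+f/2)),(w*f,int(i*f+f/2)),(0,255,0),1)
    cv2.imwrite(f'pics/{name}.png',a)
crop(t,260,145,85,56,9,'ftop'); crop(s,320,150,62,72,8,'fside')
# rod by hue: low saturation pixels in rest region
for n,im,(u0,v0,w,h) in(('top',t,(370,175,28,65)),('side',s,(305,233,60,20))):
    r=im[v0:v0+h,u0:u0+w]; hsv=cv2.cvtColor(r,cv2.COLOR_BGR2HSV)
    m=(hsv[...,1]<70).astype(np.uint8)
    k,l,st,c=cv2.connectedComponentsWithStats(m); i=1+np.argmax(st[1:,4]); 
    ys,xs=np.where(l==i); P=np.c_[xs+u0,ys+v0].astype(float); mu=P.mean(0)
    d=np.linalg.svd(P-mu)[2][0] if 0 else np.linalg.eigh(np.cov(P.T))[1][:,1]
    q=(P-mu)@d; print(n,len(P),mu,d,mu+d*(q.min()),mu+d*(q.max()))
E
```

```text
top 337 [383.48961424 209.26706231] [-0.1671964   0.98592361] [388.49607646 179.74495935] [379.25910547 234.21352354]
side 251 [330.66533865 242.52589641] [-0.9994495  0.0331768] [357.05476846 241.64989747] [308.90865086 243.24811117]
```

View pics/ftop.png

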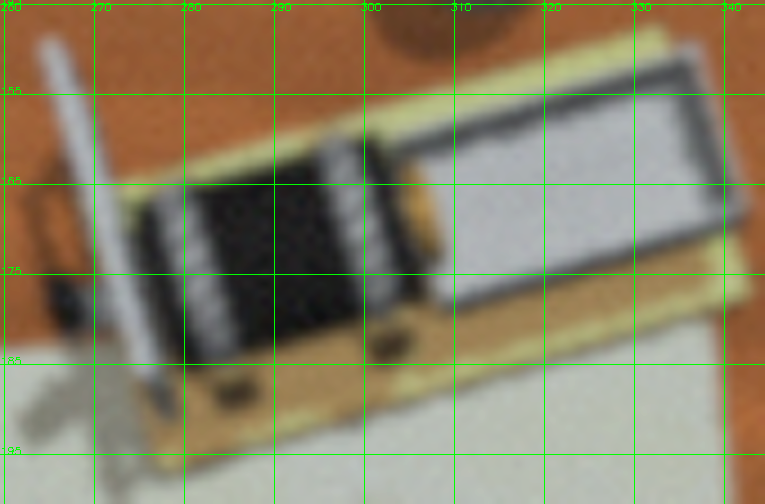

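View pics/fside.png

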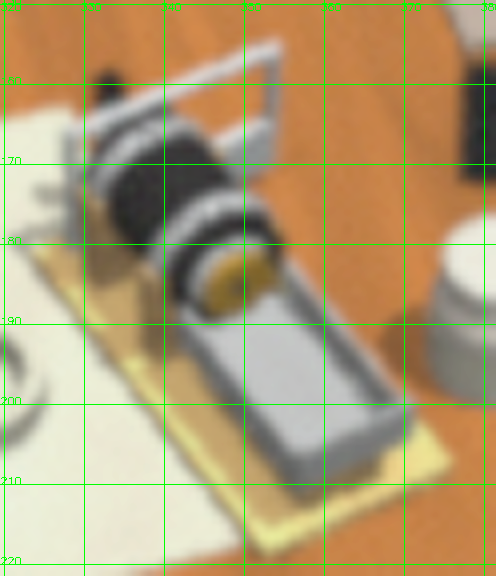

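The crops show the frame bar ends in ftop at (50,40) and (150,378) and in fside at (280,42) and (67,130). The base corners and the tray rim are also clear. I'll compute the poses from these.

```bash
python3 - <<'E'
from h import *
np.set_printoptions(precision=4,suppress=True)
ft=lambda U,V:(260+(U-4.5)/9,145+(V-4.5)/9)
fs=lambda U,V:(320+(U-4)/8,150+(V-4)/8)
pr={'frame+':((50,40),(279,44),(98,60),.108),'frame-':((150,378),(68,131),(-38,60),.108),
'base NR':((747,299),(270,550),(-55,-178),.02),'base FR':((667,28),(450,461),(65,-178),.02),'base NL':((172,470),(30,243),(-55,72),.02),
'tray FR':((698,46),(413,412),(34,-174),.08),'tray NR':((745,212),(302,462),(-34,-174),.08)}
L=[];W=[]
for k,(a,b,l,z) in pr.items():
    P,e=tri(fs(*b),ft(*a)); print(k,P*1e3,'gap',e*1e3,'planes',onz('top',ft(*a),z)*1e3,onz('side',fs(*b),z)*1e3)
    L.append(l);W.append((onz('top',ft(*a),z)[:2]+onz('side',fs(*b),z)[:2])/2)
L=np.array(L)/1e3;W=np.array(W)
A=L-L.mean(0);B=W-W.mean(0)
th=np.arctan2((A[:,0]*B[:,1]-A[:,1]*B[:,0]).sum(),(A*B).sum())
R=np.array([[np.cos(th),-np.sin(th)],[np.sin(th),np.cos(th)]]);o=W.mean(0)-R@L.mean(0)
print('fixture',o,np.degrees(th),'res mm\n',1e3*((L@R.T+o)-W))
Ta,Tb=(388.5,179.7),(379.3,234.2);Sa,Sb=(357.05,241.65),(308.9,243.25)
for a,b in((Ta,Sa),(Tb,Sb)): print('rod',tri(b,a),onz('top',a,.062),onz('side',b,.062))
E
```

```text
frame+ [655.7805  79.1531 107.9091] gap 0.663051525858185 planes [655.4037  79.1136 108.    ] [656.099   79.1747 108.    ]
frame- [525.7801  38.1161 109.8802] gap 2.9994124819852854 planes [524.6453  38.2909 108.    ] [527.7016  40.2247 108.    ]
base NR [ 581.4322 -191.0206    9.8625] gap 4.829928693749864 planes [ 576.5457 -190.3328   20.    ] [ 581.5849 -198.278    20.    ]
base FR [ 690.9297 -158.7486   16.5532] gap 0.404295340824856 planes [ 689.6016 -158.6071   20.    ] [ 690.1195 -161.3908   20.    ]
base NL [504.8216  38.2548  26.3396] gap 0.07855927534181338 planes [505.943   38.9448  20.    ] [506.0204  44.0239  20.    ]
tray FR [ 664.4367 -168.3412   75.1312] gap 0.14290872597366455 planes [ 662.9639 -168.088    80.    ] [ 662.9496 -172.2828   80.    ]
tray NR [ 599.3202 -186.3116   72.8337] gap 1.4928058242156979 planes [ 596.6511 -185.8394   80.    ] [ 598.306  -191.8307   80.    ]
fixture [ 0.5793 -0.0096] 16.759241118490817 res mm
 [[ 0.1092 -3.0787]
 [-0.5363 -2.4081]
 [-1.0786 -1.6377]
 [ 3.0292 -1.3421]
 [-0.0827  1.9537]
 [-0.9037  3.7355]
 [-0.5372  2.7774]]
rod (array([ 0.5581, -0.348 ,  0.064 ]), np.float64(0.003001046958993163)) [ 0.5601 -0.3484  0.062 ] [ 0.557  -0.3469  0.062 ]
rod (array([ 0.3704, -0.3117,  0.0616]), np.float64(0.001784179479821814)) [ 0.3695 -0.3116  0.062 ] [ 0.3713 -0.3119  0.062 ]
```

```bash
cat > d.py <<'E'
import sys; from h import *
from scipy.spatial.transform import Rotation as Rn
np.set_printoptions(precision=2,suppress=True)
# usage: d.py fix|rod x y z(mm, grasp point)  heading of tool y(deg, in that frame)
F={'fix':((.579,-.009),16.8),'rod':((.4643,-.330),-10.9)}
def rel(f):
    (o,a)=F[f]; s=state(); R=Rn.from_quat(s['ee_rot']); hz=-0.0187
    g=s['tcp_pos']+R.apply([0,0,hz]); Q=Rn.from_euler('z',a,degrees=True)
    return s,R,g,Q,np.r_[o,0]
if __name__=='__main__':
    f=sys.argv[1]; s,R,g,Q,o=rel(f)
    gl=Q.inv().apply(g-o)*1e3; Rl=Q.inv()*R; y=Rl.apply([0,1,0]); z=Rl.apply([0,0,1])
    print('t',s['time_s'],'grasp in',f,'mm',gl,'ytool hdg',np.degrees(np.arctan2(y[1],y[0])),'ztool',z,'w',s['gripper_width']*1e3,'F',s['force'],'gf',s['grip_force'],'q',s['qpos'])
    if len(sys.argv)>4:
        t=np.array([float(v) for v in sys.argv[2:5]]); print('shift cm, tool axes',Rl.inv().apply(t-gl)/10)
    if len(sys.argv)>5:
        h=np.radians(float(sys.argv[5])); c,n=np.cos(h),np.sin(h)
        T=Rn.from_matrix(np.array([[-n,c,0],[c,n,0],[0,0,-1]]).T)
        print('turn deg',(Rl.inv()*T).as_rotvec(degrees=True))
E
python3 -m crank '[[0,0,10.4,0,0,0,1],[0,0,10.4,0,0,0,1],[0,0,10.4,0,0,0,1],[0,0,10.4,0,0,0,1],[0,0,10.4,0,0,0,1]]'
python3 -m crank '[[0,0,0,-6,1.5,0,1],[0,0,0,-6,1.5,0,1],[0,0,0,-6,1.5,0,1],[0,0,0,-6,1.5,0,1],[0,0,0,-6,1.5,0,1]]'
python3 d.py fix 0 82.5 180 0
```

```text
time_s: 0.72
tcp_pos: [0.2352, 0.6054, 0.2306]
ee_rot: [0.599, 0.801, -0.001, 0.0]
force: [0.2, -0.1, -0.2]
gripper_width: 0.0852
grip_force: 0.0
time_s: 1.35
tcp_pos: [0.3944, 0.3383, 0.2311]
ee_rot: [0.596, 0.803, -0.0, 0.0]
force: [0.3, 0.4, -0.0]
gripper_width: 0.0853
grip_force: 0.0
t 1.35 grasp in fix mm [-76.32 385.81 249.79] ytool hdg -0.028267182994847314 ztool [-0. -0. -1.] w 85.30719359923384 F [ 0.27  0.41 -0.04] gf 0.0 q [-0.93  0.42  0.26  1.8  -0.13  0.93 -0.32]
shift cm, tool axes [-30.33   7.65   6.98]
turn deg [-0.02  0.01 -0.03]
```

```bash

python3 -m crank '[[0,0,0,-6,1.5,0,1],[0,0,0,-6,1.5,0,1],[0,0,0,-6,1.5,0,1],[0,0,0,-6,1.5,1,1],[0,0,0,-6,1.5,1,1]]' >/dev/null
python3 -m crank '[[0,0,0,-0.3,0.1,1,1],[0,0,0,0,0,1,1],[0,0,0,0,0,0,1],[0,0,0,0,0,0,1],[0,0,0,0,0,0,1]]' >/dev/null
python3 d.py fix 0 82.5 98 0
python3 -c "
from h import *
t=grab('top','x')['pixels'];s=grab('side','y')['pixels']
f=lambda a:cv2.resize(a,None,fx=5,fy=5,interpolation=cv2.INTER_CUBIC)
cv2.imwrite('pics/pre.png',np.hstack([f(t[130:230,250:330]),f(s[120:220,305:385])]))
print(proj('top',[.5552,.07,.11]),proj('side',[.5552,.07,.11]))"
```

```text
t 2.6 grasp in fix mm [ -0.36  86.05 210.56] ytool hdg 0.061680381851862476 ztool [ 0.  0. -1.] w 85.084568535115 F [ 0.21 -0.85  0.1 ] gf 0.0 q [-0.35  0.53  0.28  1.75 -0.18  0.89  0.3 ]
shift cm, tool axes [-0.36  0.03 11.26]
turn deg [ 0.05 -0.01  0.06]
[266.86704818 177.44555329] [332.62407102 159.79599984]
```

View pics/pre.png

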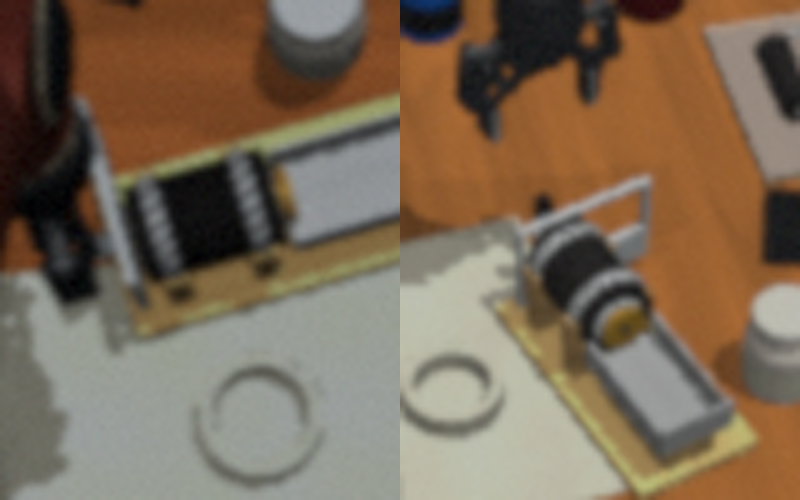

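The gripper hangs above the post. The predicted post top, (267,177) in top and (333,160) in side, agrees with what is seen. I'll descend and pinch.

```bash

python3 -m crank '[[0,0,0,-0.3,0,2.5,1],[0,0,0,0,0,2.5,1],[0,0,0,0,0,2.5,1],[0,0,0,0,0,2,1],[0,0,0,0,0,1.7,1]]' | grep force
python3 -m crank '[[0,0,0,0,0,0,-0.5],[0,0,0,0,0,0,-0.5],[0,0,0,0,0,0,-1],[0,0,0,0,0,0,-1],[0,0,0,0,0,0,-1]]' | grep force
python3 d.py fix 0 82.5 98 0
```

```text
force: [0.4, 0.2, 0.4]
grip_force: 0.0
force: [0.3, 0.8, 4.2]
grip_force: 58.6
t 3.95 grasp in fix mm [ 0.43 81.94 99.04] ytool hdg -0.01532668266674571 ztool [ 0. -0. -1.] w 12.680431730963543 F [0.35 0.84 4.19] gf 58.637786507606506 q [-0.31  0.68  0.23  1.85 -0.24  0.63  0.36]
shift cm, tool axes [ 0.06 -0.04  0.1 ]
turn deg [ 0.16  0.02 -0.02]
```

```bash

python3 -m crank '[[0,0,0,0,1.2,0,-1],[0,0,0,0,1.2,0,-1],[0,0,0,0,1.2,0,-1],[0,0,0,0,1.2,0,-1],[0,0,0,0,1.1,0,-1]]' | grep force
python3 -m crank '[[0,0,0,0,0,0,-1],[0,0,0,0,0,0,-1],[0,0,0,0,0,0,0],[0,0,0,0,0,0,1],[0,0,0,0,0,0,1]]' | grep force
python3 d.py fix 0 82.5 98 0
```

```text
force: [-2.6, -0.4, 7.6]
grip_force: 59.2
force: [0.0, -0.0, -0.1]
grip_force: 0.0
t 5.2 grasp in fix mm [57.52 81.81 97.42] ytool hdg -0.06839967739621906 ztool [-0.  0. -1.] w 66.90095992480468 F [ 0.05 -0.01 -0.09] gf 0.0 q [-0.32  0.75  0.24  1.68 -0.24  0.74  0.33]
shift cm, tool axes [ 0.06 -5.75 -0.05]
turn deg [-0.11 -0.   -0.07]
```

```bash

python3 -m crank '[[0,0,0,0,0,-1,1],[0,0,0,0,0,-3,1],[0,0,0,0,0,-3,1],[0,0,0,0,0,-3,1],[0,0,0,0,0,-2,1]]' | grep force
python3 -m crank '[[0,0,-10.4,0,0,0,1],[0,0,-10.4,0,0,0,1],[0,0,-10.4,0,0,0,1],[0,0,-10.4,0,0,0,1],[0,0,-10.4,0,0,0,1]]' | grep force
python3 -m crank '[[0,0,-10.3,0,0,0,1],[0,0,0,0,0,0,1],[0,0,0,0,0,0,1],[0,0,0,0,0,0,1],[0,0,0,0,0,0,1]]' | grep force
python3 d.py rod -50 0 170 90
```

```text
force: [-0.6, 0.2, -0.5]
grip_force: 0.0
force: [-0.7, 0.4, 0.4]
grip_force: 0.0
force: [0.6, -0.6, -0.5]
grip_force: 0.0
t 7.075 grasp in rod mm [ 65.41 436.74 218.07] ytool hdg 89.93324354317853 ztool [-0. -0. -1.] w 85.46760718255692 F [ 0.61 -0.56 -0.5 ] gf 0.0 q [-0.16  0.59 -0.02  1.57  0.01  0.98  1.19]
shift cm, tool axes [ 11.49 -43.69   4.82]
turn deg [-0.01 -0.   -0.07]
```

```bash
python3 -c "
from h import *
grab('top','t1');grab('side','s1')
f=lambda a:cv2.resize(a,None,fx=5,fy=5,interpolation=cv2.INTER_CUBIC)
s=load('side')[0];t=load('top')[0]
cv2.imwrite('pics/sh.png',np.hstack([f(t[130:230,250:330]),f(s[120:220,305:385])]))"
```

```text
(no output)
```

View pics/sh.png

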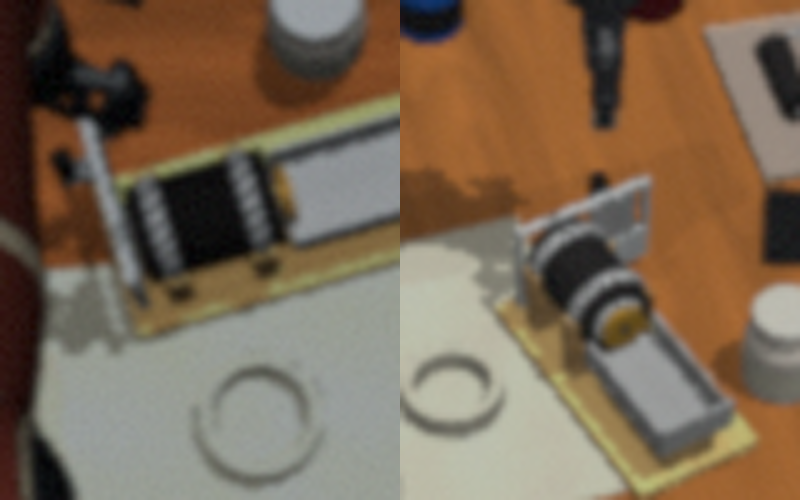

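The shutter is open: its post has moved to (65,165) on the left half and (600,185) on the right, and the plate shows at the frame's far end. Now I'll go to the rod.

```bash

python3 -m crank '[[0,0,0,1.4,-5.4,0,1],[0,0,0,1.4,-5.4,0,1],[0,0,0,1.4,-5.4,0,1],[0,0,0,1.4,-5.4,0,1],[0,0,0,1.4,-5.4,0,1]]' | grep force
python3 -m crank '[[0,0,0,1.4,-5.4,1,1],[0,0,0,1.4,-5.4,1,1],[0,0,0,1.4,-5.4,1,1],[0,0,0,0.3,-0.5,2,1],[0,0,0,0,0,0,1]]' | grep force
python3 -m crank '[[0,0,0,0,0,0,1],[0,0,0,0,0,0,1],[0,0,0,0,0,0,1],[0,0,0,0,0,0,1],[0,0,0,0,0,0,1]]' | grep force
python3 d.py rod -50 0 62 90
```

```text
force: [1.8, -0.8, -0.2]
grip_force: 0.0
force: [-0.4, 0.5, 1.0]
grip_force: 0.0
force: [-0.1, -0.4, -0.7]
grip_force: 0.0
t 9.05 grasp in rod mm [-49.76  -0.2  168.21] ytool hdg 89.97239069240351 ztool [ 0. -0. -1.] w 85.1495423751749 F [-0.11 -0.38 -0.65] gf 0.0 q [ 0.62  0.52 -0.    1.88  0.    0.73  1.99]
shift cm, tool axes [ 0.03  0.02 10.62]
turn deg [-0.01  0.01 -0.03]
```

```bash

python3 -m crank '[[0,0,0,0,0,2.5,1],[0,0,0,0,0,2.5,1],[0,0,0,0,0,2.5,1],[0,0,0,0,0,2,1],[0,0,0,0,0,1.1,1]]' | grep force
python3 -m crank '[[0,0,0,0,0,0,0.2],[0,0,0,0,0,0,0],[0,0,0,0,0,0,-0.2],[0,0,0,0,0,0,-0.5],[0,0,0,0,0,0,-1]]' | grep force
python3 -m crank '[[0,0,0,0,0,0,-1],[0,0,0,0,0,0,-1],[0,0,0,0,0,0,-1],[0,0,0,0,0,0,-1],[0,0,0,0,0,0,-1]]' | grep force
python3 d.py rod -50 0 62 90
```

```text
force: [0.5, -0.0, 0.2]
grip_force: 0.0
force: [-0.9, 2.5, 6.0]
grip_force: 58.7
force: [-1.0, 0.3, 5.8]
grip_force: 58.7
t 10.925 grasp in rod mm [-49.44  -0.09  62.99] ytool hdg 89.95757123351063 ztool [ 0. -0. -1.] w 26.274135066111167 F [-1.04  0.35  5.78] gf 58.70165705680847 q [ 0.62  0.69 -0.01  1.97  0.01  0.48  1.99]
shift cm, tool axes [0.06 0.01 0.1 ]
turn deg [-0.    0.06 -0.04]
```

```bash

python3 -m crank '[[0,0,0,0,0,-1,-1],[0,0,0,0,0,-3,-1],[0,0,0,0,0,-3,-1],[0,0,0,0,0,-3,-1],[0,0,0,0,0,-3,-1]]' | grep force
python3 d.py rod -50 0 62 90; python3 d.py fix 0 245 190 0
python3 -c "
from h import *
t=grab('top','t2')['pixels'];s=grab('side','s2')['pixels']
f=lambda a:cv2.resize(a,None,fx=4,fy=4,interpolation=cv2.INTER_CUBIC)
cv2.imwrite('pics/rod.png',np.hstack([f(t[140:260,330:430]),f(s[160:280,290:390])]))"
```

```text
force: [-0.1, -0.9, -3.3]
grip_force: 59.3
t 11.55 grasp in rod mm [-50.66  -0.26 192.95] ytool hdg 89.94840405247855 ztool [-0.  0. -1.] w 26.60549049932531 F [-0.14 -0.88 -3.35] gf 59.254944920539856 q [ 0.62  0.49 -0.    1.86  0.    0.79  1.99]
shift cm, tool axes [-0.08  0.02 13.09]
turn deg [ 0.01 -0.07 -0.05]
t 11.55 grasp in fix mm [-247.56 -250.83  192.95] ytool hdg 62.24840405247855 ztool [-0.  0. -1.] w 26.60549049932531 F [-0.14 -0.88 -3.35] gf 59.254944920539856 q [ 0.62  0.49 -0.    1.86  0.    0.79  1.99]
shift cm, tool axes [ 1.18 55.41  0.3 ]
turn deg [-0.03 -0.07 62.25]
```

View pics/rod.png

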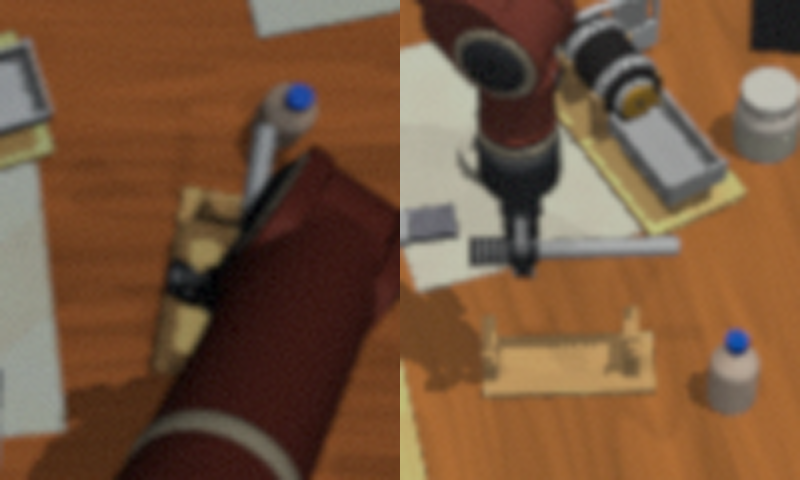

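The rod is held level: on the right half its handle end is at (472,250) and its tip at (680,245), and the rest is empty. I'll carry it round to the entry side.

```bash

python3 -m crank '[[0,0,0,0,6,0,-1],[0,0,0,0,6,0,-1],[0,0,0,0,6,0,-1],[0,0,0,0,6,0,-1],[0,0,0,0,6,0,-1]]' | grep force
python3 -m crank '[[0,0,0,0,6,0,-1],[0,0,0,0,6,0,-1],[0,0,0,0,6,0,-1],[0,0,0,0,6,0,-1],[0,0,0,0,1,0,-1]]' | grep force
python3 -m crank '[[0,0,10.4,0,0,0,-1],[0,0,10.4,0,0,0,-1],[0,0,10.4,0,0,0,-1],[0,0,10.4,0,0,0,-1],[0,0,10.4,0,0,0,-1]]' | grep force
python3 -m crank '[[0,0,10.2,0,0,0,-1],[0,0,0,0,0,0,-1],[0,0,0,0,0,0,-1],[0,0,0,0,0,0,-1],[0,0,0,0,0,0,-1]]' | grep force
 python3 d.py fix 0 240 79 0
```

```text
force: [1.5, 0.6, -2.9]
grip_force: 59.5
force: [-0.5, -0.7, -3.1]
grip_force: 59.7
force: [0.4, 0.1, -2.1]
grip_force: 59.8
force: [0.9, -0.3, -2.8]
grip_force: 59.8
t 14.15 grasp in fix mm [  9.12 235.32 192.01] ytool hdg 0.08464085568379148 ztool [-0.  0. -1.] w 26.252083267003666 F [ 0.87 -0.32 -2.82] gf 59.7850638628006 q [-0.62  0.56  0.29  1.76 -0.2   0.85  0.05]
shift cm, tool axes [ 0.47 -0.91 11.3 ]
turn deg [-0.01 -0.    0.08]
```

```bash

python3 -m crank '[[0,0,0,0.4,-0.9,1,-1],[0,0,0,0,0,2.5,-1],[0,0,0,0,0,2.5,-1],[0,0,0,0,0,2.5,-1],[0,0,0,0,0,2.5,-1]]' | grep force
python3 -m crank '[[0,0,0,0,0,0.3,-1],[0,0,0,0,0,0,-1],[0,0,0,0,0,0,-1],[0,0,0,0,0,0,-1],[0,0,0,0,0,0,-1]]' | grep force
 python3 d.py fix 0 240 79 0
python3 -c "
from h import *
t=grab('top','t3')['pixels'];s=grab('side','s3')['pixels']
f=lambda a:cv2.resize(a,None,fx=6,fy=6,interpolation=cv2.INTER_CUBIC)
def mk(n,im,u0,v0):
    a=f(im[v0:v0+95,u0:u0+66])
    for yy in (95,30,-20):
        P=np.array([.579,-.009])+yy/1e3*np.array([-.289,.957]); q=proj(n,[*P,.078]); print(n,yy,q)
        cv2.circle(a,tuple(int(x) for x in ((q-[u0,v0])*6+3)),3,(0,255,0),1)
    return a
cv2.imwrite('pics/ins.png',np.hstack([mk('top',t,240,130),mk('side',s,300,110)]))"
```

```text
force: [-0.2, 1.1, -2.0]
grip_force: 59.8
force: [-0.2, -0.4, -3.6]
grip_force: 59.7
t 15.4 grasp in fix mm [  0.39 239.56  79.56] ytool hdg 0.05821343688244687 ztool [ 0.  0. -1.] w 26.62093180693725 F [-0.23 -0.43 -3.65] gf 59.738595485687256 q [-0.59  0.7   0.22  1.87 -0.26  0.59  0.1 ]
shift cm, tool axes [ 0.04 -0.04  0.06]
turn deg [ 0.05 -0.01  0.06]
top 95 [264.64427581 180.62002794]
top 30 [282.81380267 175.37575385]
top -20 [296.72399745 171.3608516 ]
side 95 [331.22679091 163.20105038]
side 30 [338.59813362 172.3688727 ]
side -20 [344.44252215 179.63760483]
```

View pics/ins.png

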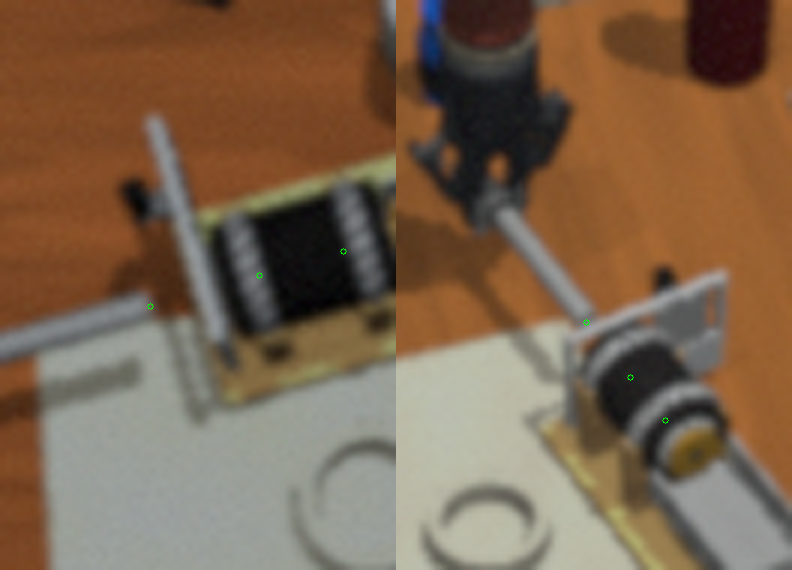

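The last picture shows the rod tip at (150,300) on the left half and (585,318) on the right, within about 1 px of the predicted bore line. It is in line with the open mouth, so I'll insert in stages and watch the force.

```bash

python3 -m crank '[[0,0,0,-1.2,0,0,-1],[0,0,0,-1.2,0,0,-1],[0,0,0,-1.2,0,0,-1],[0,0,0,-1.2,0,0,-1],[0,0,0,-1.2,0,0,-1]]' | grep force
python3 d.py fix 0 165 79 0
python3 -m crank '[[0,0,0,-0.6,0,0,-1],[0,0,0,-0.6,0,0,-1],[0,0,0,-0.6,0,0,-1],[0,0,0,-0.6,0,0,-1],[0,0,0,-0.6,0,0,-1]]' | grep force
python3 d.py fix 0 150 79 0
```

```text
force: [-0.0, 1.2, -3.0]
grip_force: 59.7
t 16.125 grasp in fix mm [  0.17 178.37  79.06] ytool hdg 0.022291026808772308 ztool [-0. -0. -1.] w 26.699531047290222 F [-0.02  1.23 -3.01] gf 59.745097160339355 q [-0.47  0.7   0.21  1.89 -0.25  0.58  0.19]
shift cm, tool axes [-1.34 -0.02  0.01]
turn deg [-0.01  0.01  0.02]
force: [-5.7, 15.4, -2.0]
grip_force: 59.8
t 16.75 grasp in fix mm [ -0.43 159.25  78.65] ytool hdg 0.4257176599454459 ztool [-0.    0.01 -1.  ] w 26.526922984060747 F [-5.66 15.37 -1.97] gf 59.831693172454834 q [-0.42  0.7   0.19  1.88 -0.25  0.59  0.24]
shift cm, tool axes [-0.92  0.04 -0.05]
turn deg [-0.19 -0.74  0.42]
```

```bash

python3 -m crank '[[0,0,0,0,0,0,-1],[0,0,0,-0.3,0,0,-1],[0,0,0,-0.3,0,0,-1],[0,0,0,-0.3,0,0,-1],[0,0,0,-0.3,0,0,-1]]' | grep force
python3 d.py fix 0 150 79 0
```

```text
force: [-5.1, 14.8, -0.8]
grip_force: 59.8
t 17.375 grasp in fix mm [ -0.61 148.71  78.55] ytool hdg 0.5259253993751305 ztool [-0.    0.01 -1.  ] w 26.158746242775504 F [-5.13 14.8  -0.76] gf 59.84230577945709 q [-0.4   0.7   0.19  1.88 -0.25  0.59  0.26]
shift cm, tool axes [ 0.13  0.06 -0.04]
turn deg [-0.23 -0.81  0.52]
```

```bash

python3 -m crank '[[0,0,0,-0.8,0,0,-1],[0,0,0,-0.8,0,0,-1],[0,0,0,-0.8,0,0,-1],[0,0,0,-0.8,0,0,-1],[0,0,0,-0.8,0,0,-1]]' | grep force
python3 d.py fix 0 90 79 0
python3 -m crank '[[0,0,0,0,0,0,-1],[0,0,0,0,0,0,-1],[0,0,0,0,0,0,-1],[0,0,0,0,0,0,-1],[0,0,0,0,0,0,-1]]' | grep force
python3 d.py fix 0 90 79 0
```

```text
force: [-4.3, 12.6, -1.7]
grip_force: 59.9
t 18.0 grasp in fix mm [ -0.39 108.74  78.36] ytool hdg 0.5532175048012637 ztool [-0.    0.01 -1.  ] w 25.988116395002006 F [-4.34 12.64 -1.7 ] gf 59.88486170768738 q [-0.32  0.7   0.18  1.87 -0.23  0.59  0.32]
shift cm, tool axes [-1.87  0.02 -0.09]
turn deg [-0.26 -0.83  0.55]
force: [-0.2, -0.0, -3.4]
grip_force: 59.8
t 18.625 grasp in fix mm [ 0.25 97.   79.08] ytool hdg 0.026319967984897833 ztool [-0. -0. -1.] w 26.273403479826925 F [-0.21 -0.05 -3.41] gf 59.77696359157562 q [-0.31  0.71  0.2   1.87 -0.23  0.59  0.32]
shift cm, tool axes [-0.7  -0.03  0.01]
turn deg [-0.    0.03  0.03]
```

```bash

python3 -m crank '[[0,0,0,-0.4,0,0,-1],[0,0,0,-0.4,0,0,-1],[0,0,0,-0.2,0,0,-1],[0,0,0,0,0,0,-1],[0,0,0,0,0,0,-1]]' | grep force
python3 d.py fix 0 90 79 0
cat > bush.py <<'E'
from h import *
from scipy.spatial.transform import Rotation as Rn
for n,z,(u0,v0,w,h) in(('top',.07,(295,145,50,40)),('side',.07,(335,165,45,50))):
    r=grab(n,n+'b')['pixels'][v0:v0+h,u0:u0+w]; q=cv2.cvtColor(r,cv2.COLOR_BGR2HSV)
    m=((q[...,0]>14)&(q[...,0]<30)&(q[...,1]>80)).astype(np.uint8)
    k,l,st,c=cv2.connectedComponentsWithStats(m)
    for i in range(1,k):
        if st[i,4]>12:
            P=onz(n,c[i]+[u0,v0],z)-[.579,-.009,0]; print(n,st[i],c[i]+[u0,v0],'fix mm',Rn.from_euler('z',-16.8,degrees=True).apply(P)*1e3)
E
python3 bush.py
```

```text
force: [-0.5, 0.7, -3.6]
grip_force: 59.8
t 19.25 grasp in fix mm [ 0.27 87.6  79.03] ytool hdg 0.06180864068265172 ztool [-0.  0. -1.] w 26.17234510482584 F [-0.52  0.66 -3.65] gf 59.7740364074707 q [-0.3   0.71  0.19  1.86 -0.22  0.59  0.33]
shift cm, tool axes [ 0.24 -0.03  0.  ]
turn deg [-0.01 -0.01  0.06]
top [ 0  2 40 13 81] [314.74074074 152.85185185] fix mm [ 48.34161508 -99.29910188  70.        ]
top [ 12  13  22  15 184] [317.73369565 165.375     ] fix mm [  1.82682269 -96.4148713   70.        ]
top [  0  25  49  15 318] [320.23899371 179.11320755] fix mm [-47.81335207 -90.69961758  70.        ]
side [  0  15  42  35 405] [350.99012346 202.66666667] fix mm [ -39.24662926 -139.65439078   70.        ]
side [ 12  19  16  17 147] [354.53061224 192.01360544] fix mm [  4.42057837 -96.5325456   70.        ]
```

The bush is out, with its centre at about y -96 and its full length visible. I'll nudge it a little further, then withdraw.

```bash

python3 -m crank '[[0,0,0,-0.3,0,0,-1],[0,0,0,-0.2,0,0,-1],[0,0,0,0,0,0,-1],[0,0,0,0,0,0,-1],[0,0,0,0,0,0,-1]]' | grep force
python3 bush.py | grep -E ' (1[0-9][0-9])\]'
python3 -m crank '[[0,0,0,1.5,0,0,-1],[0,0,0,3,0,0,-1],[0,0,0,3,0,0,-1],[0,0,0,3,0,0,-1],[0,0,0,3,0,0,-1]]' | grep force
python3 -m crank '[[0,0,0,2,0,0,-1],[0,0,0,0,0,0,-1],[0,0,0,0,0,0,-1],[0,0,0,0,0,0,-1],[0,0,0,0,0,0,-1]]' | grep force
python3 d.py fix 0 240 190 0; python3 bush.py | grep -E ' (1[0-9][0-9])\]'
```

```text
force: [-0.5, 0.5, -3.1]
grip_force: 59.8
top [ 13  12  23  15 181] [318.96685083 165.00552486] fix mm [   1.87386681 -100.92631922   70.        ]
side [ 12  19  17  18 147] [355.19727891 192.97959184] fix mm [   4.0166376  -102.59186045   70.        ]
force: [-0.2, 0.1, -3.3]
grip_force: 59.8
force: [-0.1, -0.1, -3.3]
grip_force: 59.8
t 21.325 grasp in fix mm [  0.21 236.32  79.12] ytool hdg -0.04901735439825922 ztool [ 0. -0. -1.] w 26.221032630479147 F [-0.08 -0.09 -3.31] gf 59.775638580322266 q [-0.58  0.71  0.22  1.88 -0.26  0.59  0.1 ]
shift cm, tool axes [  0.36  -0.02 -11.09]
turn deg [ 0.    0.03 -0.05]
top [ 13  13  22  15 182] [318.83516484 165.30769231] fix mm [   0.96125001 -100.17351552   70.        ]
side [ 12  20  17  17 145] [355.11724138 193.08275862] fix mm [   3.41910275 -102.91878861   70.        ]
```

```bash

python3 -m crank '[[0,0,0,0,0,-2,-1],[0,0,0,0,0,-2.5,-1],[0,0,0,0,0,-2.5,-1],[0,0,0,0,0,-2.5,-1],[0,0,0,0,0,-2,-1]]' | grep force
python3 -m crank '[[0,0,-10.4,0,0,0,-1],[0,0,-10.4,0,0,0,-1],[0,0,-10.4,0,0,0,-1],[0,0,-10.4,0,0,0,-1],[0,0,-10.4,0,0,0,-1]]' | grep force
python3 -m crank '[[0,0,-10.2,0,0,0,-1],[0,0,0,0,-2,0,-1],[0,0,0,0,-6,0,-1],[0,0,0,0,-6,0,-1],[0,0,0,0,-6,0,-1]]' | grep force
python3 -m crank '[[0,0,0,0,-6,0,-1],[0,0,0,0,-6,0,-1],[0,0,0,0,-6,0,-1],[0,0,0,0,-6,0,-1],[0,0,0,0,-6,0,-1]]' | grep force
python3 -m crank '[[0,0,0,0,-3,0,-1],[0,0,0,0,0,0,-1],[0,0,0,0,0,0,-1],[0,0,0,0,0,0,-1],[0,0,0,0,0,0,-1]]' | grep force
python3 d.py rod -49.4 0 192 90
```

```text
force: [0.2, -0.3, -3.2]
grip_force: 59.8
force: [0.3, 0.1, -2.0]
grip_force: 59.8
force: [0.1, -0.9, -2.1]
grip_force: 59.8
force: [1.5, 0.6, -4.4]
grip_force: 59.8
force: [0.1, 0.3, -3.0]
grip_force: 59.9
t 24.55 grasp in rod mm [-58.63  18.4  194.13] ytool hdg 90.05494838435696 ztool [-0.  0. -1.] w 25.83008432705748 F [ 0.1   0.28 -3.03] gf 59.88377630710602 q [ 0.59  0.47  0.01  1.9  -0.    0.78  1.98]
shift cm, tool axes [-0.92 -1.84  0.21]
turn deg [ 0.02 -0.01  0.05]
```

```bash

python3 -m crank '[[0,0,0,-0.4,-0.9,0,-1],[0,0,0,-0.5,-0.9,0.1,-1],[0,0,0,0,0,0,-1],[0,0,0,0,0,0,-1],[0,0,0,0,0,0,-1]]' | grep force
python3 d.py rod -49.4 0 63 90
cat > tip.py <<'E'
from h import *
grab('side','s4')
def m(f):
    s=cv2.imread(f)[215:228,325:375]; q=cv2.cvtColor(s,cv2.COLOR_BGR2HSV); k,l,st,c=cv2.connectedComponentsWithStats((q[...,1]<70).astype(np.uint8)); i=1+np.argmax(st[1:,4]); ys,xs=np.where(l==i); return st[i],np.polyfit(xs,ys,1)
print(m('pics/s2.png'),m('pics/s4.png'))
E
python3 tip.py
```

```text
force: [0.5, -0.6, -2.6]
grip_force: 59.9
t 25.175 grasp in rod mm [-49.88  -0.41 192.98] ytool hdg 89.97822466781551 ztool [-0.  0. -1.] w 26.029458279663665 F [ 0.45 -0.63 -2.63] gf 59.884870648384094 q [ 0.61  0.49  0.01  1.86 -0.    0.79  2.  ]
shift cm, tool axes [-0.05  0.04 13.  ]
turn deg [ 0.02 -0.02 -0.02]
(array([  0,   0,  35,  10, 273], dtype=int32), array([0.05180852, 3.58216882])) (array([  0,   0,  34,  10, 288], dtype=int32), array([0.04101723, 4.12850347]))
```

The rod sits in the grip as it did at pick-up, so I'll lower it into the notches.

```bash

python3 -m crank '[[0,0,0,0,0,3,-1],[0,0,0,0,0,3,-1],[0,0,0,0,0,3,-1],[0,0,0,0,0,2,-1],[0,0,0,0,0,1,-1]]' | grep force
python3 -m crank '[[0,0,0,0,0,0.4,-1],[0,0,0,0,0,0.3,-1],[0,0,0,0,0,0.2,-1],[0,0,0,0,0,0,-1],[0,0,0,0,0,0,-1]]' | grep force
python3 d.py rod -49.4 0 63 90
```

```text
force: [-0.4, 0.0, -2.5]
grip_force: 59.9
force: [-1.4, -0.8, -2.8]
grip_force: 59.9
t 26.475 grasp in rod mm [-49.58  -0.81  64.36] ytool hdg 89.95689403113757 ztool [ 0. -0. -1.] w 26.549578123400444 F [-1.37 -0.84 -2.82] gf 59.92753028869629 q [ 0.62  0.69  0.    1.96 -0.    0.49  2.  ]
shift cm, tool axes [-0.02  0.08  0.14]
turn deg [-0.02  0.03 -0.04]
```

```bash

python3 -m crank '[[0,0,0,0,0.1,0.1,-1],[0,0,0,0,0,0.1,-1],[0,0,0,0,0,0,-1],[0,0,0,0,0,0,-1],[0,0,0,0,0,0,-1]]' | grep force
python3 d.py rod -49.4 0 63 90
python3 -m crank '[[0,0,0,0,0,0,-0.5],[0,0,0,0,0,0,-0.2],[0,0,0,0,0,0,0.1],[0,0,0,0,0,0,1],[0,0,0,0,0,0,1]]' | grep force
python3 -m crank '[[0,0,0,0,0,0,1],[0,0,0,0,0,0,1],[0,0,0,0,0,-1,1],[0,0,0,0,0,-3,1],[0,0,0,0,0,-4,1]]' | grep force
python3 -m crank '[[0,0,0,0,0,-4,1],[0,0,0,5,0,-3,1],[0,0,0,5,3,0,1],[0,0,0,0,0,0,1],[0,0,0,0,0,0,1]]' | grep force
python3 - <<'E'
from h import *
np.set_printoptions(precision=4,suppress=True)
for n,(u0,v0,w,h) in(('top',(370,175,28,65)),('side',(305,233,60,20))):
    im=grab(n,n+'5')['pixels']; r=im[v0:v0+h,u0:u0+w]; m=(cv2.cvtColor(r,cv2.COLOR_BGR2HSV)[...,1]<70).astype(np.uint8)
    k,l,st,c=cv2.connectedComponentsWithStats(m); i=1+np.argmax(st[1:,4]); ys,xs=np.where(l==i); P=np.c_[xs+u0,ys+v0].astype(float); mu=P.mean(0)
    d=np.linalg.eigh(np.cov(P.T))[1][:,1]; q=(P-mu)@d; print(n,len(P),mu,d,mu+d*q.min(),mu+d*q.max())
print(state()['time_s'],state()['tcp_pos'],state()['gripper_width'])
E
python3 bush.py | grep -E ' (1[0-9][0-9])\]'
```

```text
force: [-1.0, 0.7, 5.0]
grip_force: 60.9
t 27.1 grasp in rod mm [-49.56  -0.02  63.04] ytool hdg 89.9381277077427 ztool [ 0. -0. -1.] w 26.305313183323296 F [-0.98  0.7   4.97] gf 60.894588232040405 q [ 0.61  0.69  0.    1.97 -0.    0.48  2.  ]
shift cm, tool axes [-0.02  0.    0.  ]
turn deg [-0.04  0.05 -0.06]
force: [-0.6, -0.4, 0.2]
grip_force: 0.0
force: [0.6, -0.7, -0.9]
grip_force: 0.0
force: [0.8, -0.9, 0.4]
grip_force: 0.0
top 318 [383.0346 208.3365] [-0.2331  0.9725] [389.8359 179.9607] [375.3761 240.2886]
side 251 [330.6653 242.5259] [-0.9994  0.0332] [357.0548 241.6499] [308.9087 243.2481]
29.075 [ 0.3245 -0.2729  0.194 ] 0.0854940564567315
top [ 13  13  22  15 183] [318.77595628 165.32786885] fix mm [  0.95058283 -99.95438956  70.        ]
side [ 12  20  17  17 144] [355.17361111 193.11805556] fix mm [   3.52175871 -103.20725329   70.        ]
```

```bash
python3 -c "
from plant import finish_job; print(finish_job())"
```

```text
the job is handed in; nothing more can be done
None
```

The job is handed in at about 29 s of the 72 s: the shutter is open about 57 mm of 60, the bush lies in the tray with its centre about 100 mm from the roller's middle, and the rod is back in its V-notches with the gripper clear; the judge returned no verdict.

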